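# Set the stone clamp of a bead-drilling jig by feel

## Robot

A 7-joint arm with a two-finger parallel gripper is mounted at the origin on the work surface. World frame = base frame: x ahead of the robot, y to its left, z up, the work surface at z = 0. Lengths are in mm, angles in rad, forces in N, time in s.
With the tool pointing down it reaches from about 400 to 850 mm from the base axis. Payload 4.5 kg.
Tool frame: the origin (TCP) lies at the very end of the fingers, on their centre line; the grasp point (between the pads) lies 19 mm behind it (pinch_z is the distance from the TCP to the grasp point, in mm); z points along the fingers, y is the direction in which the jaws open and shut (so a half turn about z gives the same grasp; the last joint's range is limited). The gripper opens to 85 mm and grips with 20 to 120 N. Pads are 22 mm wide; open, the fingers measure 114 mm over their backs; the gripper's body (76 mm by 85 mm) begins 54 mm behind the grasp point. The pads swing forward as they close: fully open they stand 13 mm farther back than shut.
Start: joints at [1.25, 0.689, -0.195, 1.565, 0.157, 0.902, -0.215], TCP at [217.157, -586.086, 231.317] pointing down, gripper open.
Joint ranges: [-3.01, 3.01], [-0.46, 2.08], [-1.47, 1.51], [0.13, 2.56], [-1, 4.14], [0.04, 2.09], [-2.66, 2.66]. Speed limits (rad/s): [2.57, 2.57, 3.14, 3.14, 3.14, 3.14, 3.14].

## Interface

Orientations are given as a rotation vector (axis times angle).
In Python, from station import * gives the robot as it stands.
- The arm moves only by the tool send_rows, never from a script. Its argument "targets" is a list of rows, each a list of 4 numbers: the shift along the tool's x, y, z in mm, then the turn about the tool's z in units of 6 degrees (1.0 is 6 degrees). In form: [[tx, ty, tz, spin], ...]. A call has exactly 10 rows; each row shifts and turns the pose as measured when the row begins, along the tool's axes as they then stand; what a row does not reach is not made up. A row lasts 1/10 s, in which the tool goes at most 50 mm and 8.59 degrees, less where a joint would pass 70% of its speed; a pose out of reach is approached as far as the arm can. A call is refused whole if a number of a shift passes 50 or a number of a turn 1, either way. A call with a gripper value outside its range is refused whole. "grip" is the closure, from -1 (fully open) to 1 (shut), set as the call begins (left out, the last holds). The fingers move at their own pace and stop on an object; the grip force is fixed at half the most. Time passes only in rows, so rows that do not move let the fingers close, or fill a call up. It gives the time, the measured TCP pose, the force and the opening at its end, in the units of the state.
- get_state(): the state, without advancing time (a new reading comes with each control period).
- read_camera(name): name is "scene" or "top" or "wrist"; returns (picture, depth): 480x640x3 uint8, blue, green, red; 480x640 float32, mm along the optical axis (not along the pixel's ray), 0 where there is no reading.
- calibration(name): a dict with "K" (3x3 intrinsics, pixels), "extrinsics" (4x4, takes a point from world to camera coordinates). Camera axes: x right, y up, looking along -z (the intrinsics and any distortion apply to the point x, -y, -z); pixel columns grow to the right and rows downward; lengths in mm; the calibration is good to about 2 mm. The wrist camera is an equidistant fisheye: a pixel r from the principal point sees the ray r / f radians off the axis. A picture is of the moment at which its call begins: read the wrist's pose just before it. calibration takes no time and is no camera call; for the wrist camera it gives the pose at the moment of the call.
- finish_job(): hands the job in, once; it reports no verdict.
The state is a dict: "time_s": time; "joint_positions": joint angles; "joint_velocities": joint speeds; "joint_torque": joint torques, N m; "tool_pos": TCP position; "orientation": TCP orientation; "contact_force": force on the tool from outside, world axes, zero at the start; "torque": the same for the moment, N m; "width": finger opening in mm.
Only numpy, scipy, OpenCV 4.12 (cv2) and the standard library are available. Lean on these libraries where they do the work, as an engineer would, in place of code of your own. Each camera call takes 0.05 s, during which the arm holds its last target.

## Task

Crank the handwheel of the green drilling jig clockwise (seen from above) until you feel the brass foot stop against the stone slab, then back it off a quarter of a turn so that the slab can just be slid under the foot. Then swing the red-tipped lock lever all the way over to keep that setting, and leave the bead tray, the jar and the brush where they are.

Things in the scene. Friction and masses are not known exactly. Their poses are not given: they have to be found in the camera images.
- jig: Green drilling jig, fixed to the table: base plate 150 x 210 x 30 mm (x, y, z), two steel columns, a bridge 52 mm wide whose top is 141 mm above the table and which runs from y = -96 to +156 mm. Origin: centre of the underside of the base, straight below the axis of the handwheel; z up, y points along the bridge towards the lock lever.
- wheel: Aluminium handwheel, 122 mm across, on a vertical screw on the bridge. Origin on its axis, at the underside of its hub, 156 mm above the table; x points to the crank handle. Rim top 174 mm, hub top 186 mm above the table. It turns for many turns against 0.1 N m of friction (2 N at the handle), stays where it is left, does not rise or sink. Clockwise from above lowers the foot.
- crank (a point): Centre of the top end of the upright orange crank handle, 55 mm from the wheel's axis, 231 mm above the table. The handle is a round grip 22 mm in diameter and 54 mm long, and spins freely on its own pin, so that a gripper holding it can go round without turning. Axes as the wheel's.
- foot: Brass foot (disc 46 mm in diameter, 10 mm thick) under the bridge, lowered 2 mm by each clockwise turn of the wheel. Origin: centre of its underside. Two to three turns bring it to a rigid stop on the slab, at a wheel angle that differs each time; the force at the handle then rises sharply: 10 N there is enough to be sure.
- slab: Pale stone slab 130 x 55 mm between two fences on the base, under the foot; top face 54 mm above the table. Origin: centre of its top face.
- lock (a joint): Lock lever, rad: near 0 (up to 0.2) free, leaning towards the jig's -x; 1.2 fully over, leaning towards the jig's +x. It turns about an axis along the jig's y, at (0, 128, 163) mm in the jig's frame, needs about 1 N at its ball, and stays where it is left.
- lock_tip (a point): Centre of the lever's red ball, 26 mm in diameter, 70 mm from the lever's axis; it is about 221 mm above the table at either end of its swing, 233 mm at the middle.
- bead_tray: Bystander: dark wooden tray of beads, 130 x 110 x 35 mm, origin under its centre.
- polish_jar: Bystander: amber jar, 64 mm in diameter, 85 mm tall, origin under its centre.
- brush: Bystander: brush 170 mm long, lying on the table.

How it is judged:
By the outcome, as a careful person would: the job done as asked, in the order asked, and still so for the second after the job is handed in, with the robot touching nothing.
It also fails if it takes over 70 s, if anything falls off the work surface, if the arm or the gripper's body presses on something with over 40 N, if the wrist force passes 120 N, or if a joint passes its speed limit or range.

## Working session

There is one attempt and no reset: what is moved stays moved. The work goes in short steps, Python scripts to look and compute and a tool call to move; the robot and the scene stay as the last step left them, time stands still between calls to the robot, and variables do not carry over. Pictures are saved under pics/ and viewed, and the job is handed in when it is done.

Besides the shell and the picture viewer there is one more tool, called after ">>>" by a JSON object that holds its "method" and its "body", one argument or row to a line. send_rows: Moves the arm, as the interface text tells. Its arguments: {"type":"object","properties":{"targets":{"type":"array","items":{"type":"array","items":{"type":"number"}}},"grip":{"type":"number"}},"required":["targets"]}

```bash
mkdir -p pics; ls; python3 - <<'E'
from station import *
import cv2,numpy as np
s=get_state();print({k:np.round(v,3) for k,v in s.items()})
for n in ["scene","top"]:
    im,d=read_camera(n);cv2.imwrite(f"pics/{n}0.png",im);np.save(f"pics/{n}0d.npy",d)
    c=calibration(n);print(n,c["K"],np.round(c["extrinsics"],3),[k for k in c])
E
```

```text
pics
{'time_s': np.float64(0.0), 'joint_positions': array([ 1.25 ,  0.69 , -0.194,  1.566,  0.157,  0.902, -0.215]), 'joint_velocities': array([-0.   , -0.001,  0.   ,  0.   ,  0.   ,  0.001,  0.001]), 'joint_torque': array([ 0.0000e+00, -5.3962e+01, -1.2660e+00, -1.5854e+01,  9.0000e-03,
        9.0000e-03, -0.0000e+00]), 'tool_pos': array([ 216.809, -585.473,  230.474]), 'orientation': array([-3.09e+00, -5.54e-01,  1.00e-03]), 'contact_force': array([-1.165, -0.268, -0.733]), 'torque': array([ 0.021, -0.027, -0.009]), 'width': np.float64(85.53)}
scene [[543.10050924   0.         322.42213484]
 [  0.         543.10050924 249.48568477]
 [  0.           0.           1.        ]] [[ 5.230000e-01  8.520000e-01 -1.000000e-02 -2.497800e+02]
 [-7.370000e-01  4.590000e-01  4.960000e-01  3.016120e+02]
 [ 4.270000e-01 -2.520000e-01  8.690000e-01 -1.768439e+03]
 [ 0.000000e+00  0.000000e+00  0.000000e+00  1.000000e+00]] ['K', 'extrinsics']
top [[596.56325019   0.         308.58724353]
 [  0.         596.56325019 246.61838544]
 [  0.           0.           1.        ]] [[-2.200000e-02 -1.000000e+00  8.000000e-03  2.483200e+01]
 [ 9.940000e-01 -2.100000e-02  1.120000e-01 -5.175490e+02]
 [-1.120000e-01  1.000000e-02  9.940000e-01 -1.471721e+03]
 [ 0.000000e+00  0.000000e+00  0.000000e+00  1.000000e+00]] ['K', 'extrinsics']
```

View pics/scene0.png

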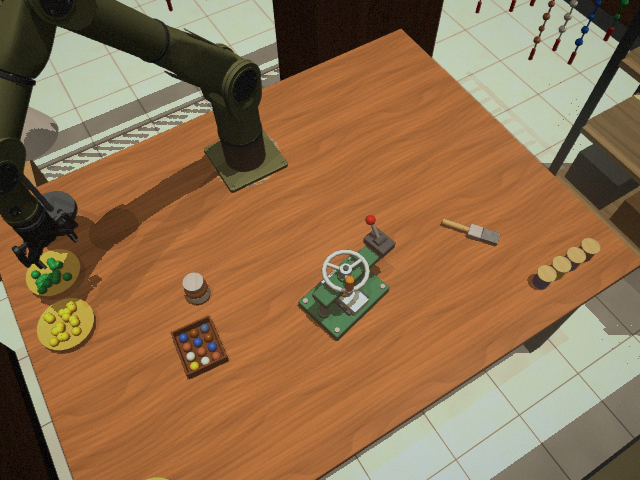

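View pics/top0.png

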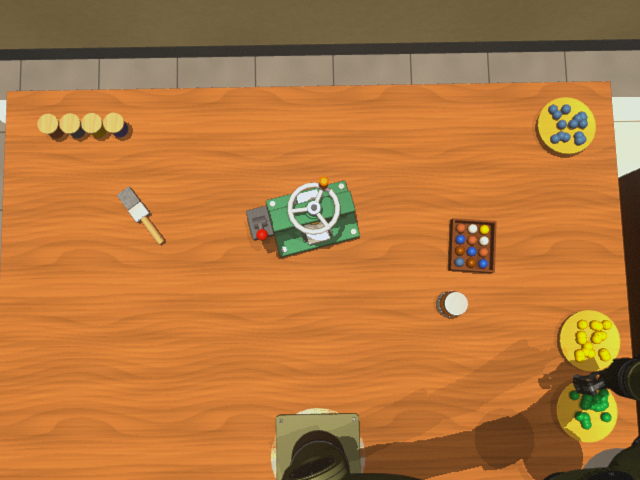

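The scene view shows the jig around (345,290), with the orange handle at about (349,281) and the red ball at (371,219). In the top view the hub is at about (314,208), the handle at (323,182) and the ball at (262,234). The tray and jar are far off at -y, and the brush is at +y. Next I measure these points.

```bash
cat > h.py <<'E'
from station import *
import cv2,numpy as np
from scipy.spatial.transform import Rotation as R
def ray(n,uv,c=None):
    c=c or calibration(n);K=c["K"];E=c["extrinsics"]
    x=(uv[0]-K[0,2])/K[0,0];y=(uv[1]-K[1,2])/K[1,1]
    if n=="wrist":
        r=np.hypot(x,y);v=np.array([np.sin(r)*x/max(r,1e-9),-np.sin(r)*y/max(r,1e-9),-np.cos(r)])
    else: v=np.array([x,-y,-1.])
    return -E[:3,:3].T@E[:3,3], E[:3,:3].T@v
def onz(n,uv,z,c=None):
    o,d=ray(n,uv,c);return o+d*(z-o[2])/d[2]
def tri(a,b):
    A=[];B=[]
    for o,d in(a,b):
        d=d/np.linalg.norm(d);P=np.eye(3)-np.outer(d,d);A.append(P);B.append(P@o)
    p=np.linalg.lstsq(np.vstack(A),np.hstack(B),rcond=None)[0]
    return p
def blobs(im,lo,hi,mina=15):
    m=cv2.inRange(cv2.cvtColor(im,cv2.COLOR_BGR2HSV),lo,hi)
    n,l,s,c=cv2.connectedComponentsWithStats(m)
    return [(tuple(np.round(c[i],1)),tuple(s[i])) for i in range(1,n) if s[i,4]>=mina],m
E
python3 - <<'E'
from h import *
for n in["scene","top"]:
    im=cv2.imread(f"pics/{n}0.png")
    x0,y0,x1,y1=(270,190,430,350) if n=="scene" else (230,160,380,270)
    c=im[y0:y1,x0:x1]
    cv2.imwrite(f"pics/{n}0c.png",cv2.resize(c,None,fx=5 if n=="top" else 3.7,fy=5 if n=="top" else 3.7,interpolation=cv2.INTER_CUBIC))
    for nm,lo,hi in(("red",(0,190,120),(4,255,255)),("orange",(11,215,150),(22,255,255)),("green",(60,80,30),(90,255,255))):
        b,_=blobs(c,lo,hi,8);print(n,nm,[((p[0]+x0,p[1]+y0),s) for p,s in b])
E
```

```text
scene red [((np.float64(370.2), np.float64(218.6)), (np.int32(96), np.int32(25), np.int32(9), np.int32(8), np.int32(54)))]
scene orange []
scene green [((np.float64(356.9), np.float64(272.8)), (np.int32(83), np.int32(79), np.int32(8), np.int32(9), np.int32(27))), ((np.float64(337.4), np.float64(282.2)), (np.int32(63), np.int32(88), np.int32(9), np.int32(9), np.int32(25))), ((np.float64(374.7), np.float64(289.2)), (np.int32(98), np.int32(88), np.int32(15), np.int32(26), np.int32(121))), ((np.float64(364.8), np.float64(289.9)), (np.int32(92), np.int32(98), np.int32(6), np.int32(5), np.int32(13))), ((np.float64(327.2), np.float64(296.0)), (np.int32(51), np.int32(100), np.int32(15), np.int32(14), np.int32(52))), ((np.float64(309.3), np.float64(303.9)), (np.int32(37), np.int32(110), np.int32(7), np.int32(9), np.int32(17))), ((np.float64(362.6), np.float64(309.6)), (np.int32(91), np.int32(117), np.int32(5), np.int32(6), np.int32(10))), ((np.float64(339.2), np.float64(321.2)), (np.int32(52), np.int32(123), np.int32(38), np.int32(17), np.int32(212)))]
top red [((np.float64(261.6), np.float64
[... 437 characters left out ...]
nt32(254))), ((np.float64(279.6), np.float64(213.5)), (np.int32(37), np.int32(35), np.int32(27), np.int32(36), np.int32(566))), ((np.float64(301.3), np.float64(204.6)), (np.int32(64), np.int32(41), np.int32(16), np.int32(7), np.int32(51))), ((np.float64(305.4), np.float64(218.3)), (np.int32(65), np.int32(53), np.int32(24), np.int32(12), np.int32(167))), ((np.float64(347.8), np.float64(232.0)), (np.int32(106), np.int32(62), np.int32(23), np.int32(20), np.int32(222))), ((np.float64(335.5), np.float64(230.7)), (np.int32(102), np.int32(66), np.int32(9), np.int32(13), np.int32(65))), ((np.float64(296.3), np.float64(245.6)), (np.int32(52), np.int32(77), np.int32(37), np.int32(19), np.int32(335)))]
```

View pics/scene0c.png

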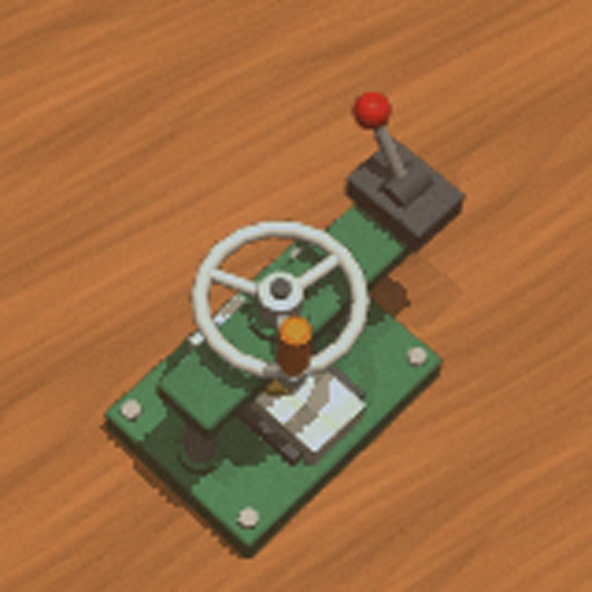

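View pics/top0c.png

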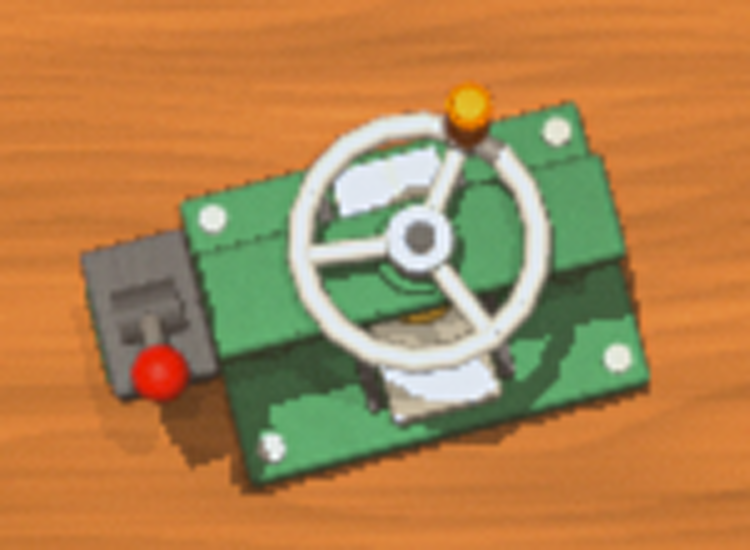

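```bash
python3 - <<'E'
from h import *
T=lambda u,v:(230+u/5,160+v/5)
S=lambda u,v:(270+u/3.7,190+v/3.7)
for nm,t,s,z in(("hub",T(419,238),S(281,290),186),("crank",T(468,104),S(295,331),231),("ball",(261.6+.5,234.2+.5),(370.7,219.1),221)):
    print(nm,tri(ray("top",t),ray("scene",s)).round(1),onz("top",t,z).round(1),onz("scene",s,z).round(1))
B=np.array([onz("top",T(*p),30)[:2] for p in((213,218),(556,131),(618,358),(272,446))]);print(B.round(1),B.mean(0))
B2=np.array([onz("scene",S(*p),30)[:2] for p in((417,356),(249,517),(131,409))]);print(B2.round(1),(B2[0]+B2[2])/2)
for b in (B,):
    d=(b[0]-b[1])+(b[3]-b[2]);print("yaw y axis",np.degrees(np.arctan2(d[1],d[0]))-90)
s=get_state();print(R.from_rotvec(s["orientation"]).as_matrix().round(3))
E
```

```text
hub [591.2   1.4 174.1] [589.1   1.6 186. ] [596.3  -2.3 186. ]
crank [642.  -21.4 222.4] [640.4 -20.4 231. ] [645.1 -24.6 231. ]
ball [525.  117.3 220.1] [524.9 117.2 221. ] [525.5 117.  221. ]
[[ 629.4  102.5]
 [ 670.7  -72.6]
 [ 553.6 -100.6]
 [ 512.6   74.6]] [591.56770614   0.97416189]
[[ 630.   101.8]
 [ 671.7  -73. ]
 [ 554.6 -101.6]] [5.92262382e+02 6.64049596e-02]
yaw y axis 13.22361890304424
[[ 0.938  0.347 -0.001]
 [ 0.347 -0.938  0.002]
 [-0.    -0.002 -1.   ]]
```

Hub and jig centre come out near (592, 0), yaw 13.2°. The crank is at about (642,-22), 55 mm out as given. The ball is at (525,117,220), jig-frame (-39,129), which also fits. Next I travel to above the handle.

>>> {"method": "send_rows", "body": {
  "targets": [
    [0,0,-20,0],
    [10,-6,-20,0],
    [25,-16,-5,0],
    [35,-22,0,0],
    [35,-22,0,0],
    [35,-22,0,0],
    [35,-22,0,0],
    [35,-22,0,0],
    [35,-22,0,0],
    [35,-22,0,0]
  ],
  "grip": -1
}}

```text
time_s: 1.1
tool_pos: [418.3, -319.9, 272.3]
orientation: [-3.091, -0.528, 0.012]
contact_force: [0.3, -0.7, -0.4]
width: 85.2
```

```bash
cat >> h.py <<'E'
def st():
    s=get_state();M=R.from_rotvec(s["orientation"]).as_matrix()
    print("t",round(float(s["time_s"]),2),"p",s["tool_pos"].round(1),"F",s["contact_force"].round(1),"w",round(float(s["width"]),1),"q",s["joint_positions"].round(2));return s,M
E
python3 - <<'E'
from h import *
s,M=st();print(M.round(3));print("to go tool",M.T@(np.array([642,-22,270])-s["tool_pos"]))
E
```

```text
t 1.1 p [ 418.3 -319.9  272.3] F [ 0.3 -0.7 -0.4] w 85.2 q [ 0.69  0.51 -0.2   1.8   0.13  0.85 -0.8 ]
[[ 0.943  0.332 -0.009]
 [ 0.332 -0.943  0.005]
 [-0.007 -0.007 -1.   ]]
to go tool [ 309.93350918 -206.7632127     1.77382991]
```

>>> {"method": "send_rows", "body": {
  "targets": [
    [35,-23,0,0],
    [35,-23,0,0],
    [35,-23,0,0],
    [35,-23,0,0],
    [35,-23,0,0],
    [35,-23,0,0],
    [35,-23,0,0],
    [30,-20,0,0],
    [20,-14,0,0],
    [0,0,0,0]
  ]
}}

```text
time_s: 2.1
tool_pos: [639.0, -15.8, 267.2]
orientation: [-3.081, -0.543, 0.02]
contact_force: [0.0, 0.1, -1.6]
width: 85.3
```

```bash
python3 - <<'E'
from h import *
s,M=st();print(M.round(3));print("to go tool",M.T@(np.array([642,-22,270])-s["tool_pos"]))
c=calibration("wrist");im,d=read_camera("wrist");cv2.imwrite("pics/w1.png",im);print(c)
E
```

```text
t 2.1 p [639.  -15.8 267.2] F [ 0.   0.1 -1.6] w 85.3 q [ 0.05  0.68 -0.18  1.46  0.12  1.03 -1.37]
[[ 0.94   0.342 -0.015]
 [ 0.342 -0.94   0.011]
 [-0.01  -0.015 -1.   ]]
to go tool [ 0.70278942  6.84197045 -2.87413509]
{'K': array([[371.64829954,   0.        , 319.86082569],
       [  0.        , 371.64829954, 241.75674406],
       [  0.        ,   0.        ,   1.        ]]), 'extrinsics': array([[ 3.41719553e-01, -9.39678063e-01, -1.52605956e-02,
        -2.28856956e+02],
       [ 8.98706860e-01,  3.31483223e-01, -2.87132116e-01,
        -5.20282175e+02],
       [ 2.74870382e-01,  8.44038561e-02,  9.57769420e-01,
        -5.86749977e+02],
       [ 0.00000000e+00,  0.00000000e+00,  0.00000000e+00,
         1.00000000e+00]])}
```

View pics/w1.png

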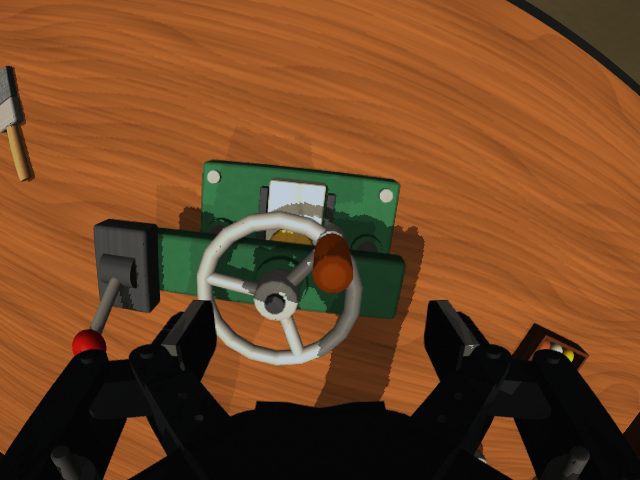

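The wrist view shows the handle top at about (333,274), between the fingers, the hub top at (275,303) and the red ball at (89,342). I cross-check these.

```bash
python3 - <<'E'
from h import *
for uv,z in(((333,274),231),((275,302),186),((89,342),221)): print(onz("wrist",uv,z).round(1))
E
```

```text
[641.  -23.3 231. ]
[592.   -1.2 186. ]
[527.1 115.3 221. ]
```

Wrist agrees: hub (592,0), crank (641,-23). Now I centre, descend and close.

>>> {"method": "send_rows", "body": {
  "targets": [
    [1,7,0,0],
    [0,1,5,0],
    [0,0,15,0],
    [0,0,15,0],
    [0,0,15,0],
    [0,0,12,0],
    [0,0,6,0],
    [0,0,2,0],
    [0,0,0,0],
    [0,0,0,0]
  ]
}}

```text
time_s: 3.15
tool_pos: [636.6, -41.1, 193.7]
orientation: [-3.095, -0.514, 0.03]
contact_force: [-0.3, 0.0, -0.1]
width: 85.6
```

```bash
python3 - <<'E'
from h import *
s,M=st();print("to go tool",M.T@(np.array([641.5,-22.5,198])-s["tool_pos"]))
E
```

```text
t 3.15 p [636.6 -41.1 193.7] F [-0.3  0.  -0.1] w 85.6 q [ 0.08  0.76 -0.16  1.54  0.14  0.87 -1.37]
to go tool [ 10.56314347 -16.07152464  -4.42622568]
```

>>> {"method": "send_rows", "body": {
  "targets": [
    [5,-8,-1,0],
    [4,-6,-1,0],
    [0,0,0,0],
    [0,0,0,0],
    [0,0,0,0],
    [0,0,0,0],
    [0,0,0,0],
    [0,0,0,0],
    [0,0,0,0],
    [0,0,0,0]
  ]
}}

```text
time_s: 4.15
tool_pos: [642.3, -22.7, 197.7]
orientation: [-3.095, -0.515, 0.024]
contact_force: [0.3, 0.3, -0.0]
width: 84.9
```

```bash
python3 - <<'E'
from h import *
s,M=st();print("to go tool",M.T@(np.array([641.5,-22.5,198])-s["tool_pos"]),M.round(3),s["joint_velocities"].round(3))
E
```

```text
t 4.15 p [642.3 -22.7 197.7] F [ 0.3  0.3 -0. ] w 84.9 q [ 0.05  0.76 -0.16  1.53  0.14  0.89 -1.4 ]
to go tool [-0.67053235 -0.41597207 -0.31372778] [[ 0.946  0.324 -0.016]
 [ 0.324 -0.946  0.001]
 [-0.015 -0.006 -1.   ]] [ 0.002  0.     0.001 -0.001  0.001  0.001  0.001]
```

>>> {"method": "send_rows", "body": {
  "targets": [
    [0,0,0,0],
    [0,0,0,0],
    [0,0,0,0],
    [0,0,0,0],
    [0,0,0,0],
    [0,0,0,0],
    [0,0,0,0],
    [0,0,0,0],
    [0,0,0,0],
    [0,0,0,0]
  ],
  "grip": 1
}}

```text
time_s: 5.15
tool_pos: [641.8, -22.5, 197.9]
orientation: [-3.095, -0.516, 0.026]
contact_force: [0.3, 0.3, 1.0]
width: 20.4
```

```bash
python3 - <<'E'
from h import *
s,M=st()
c=calibration("wrist");im,d=read_camera("wrist");cv2.imwrite("pics/w2.png",im)
E
```

```text
t 5.15 p [641.8 -22.5 197.9] F [0.3 0.3 1. ] w 20.4 q [ 0.05  0.76 -0.16  1.53  0.14  0.89 -1.4 ]
```

View pics/w2.png

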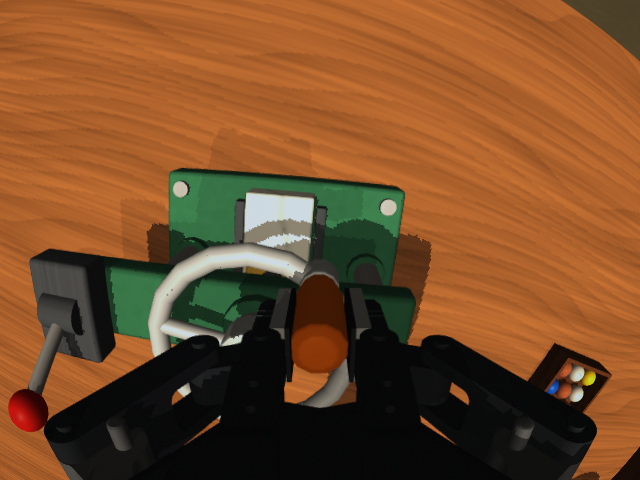

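Handle is held (width 20.4, centred between the pads). I compute the chord rows for going clockwise.

```bash
cat >> h.py <<'E'
C=np.array([592.,0.5])
def ang(p): return np.degrees(np.arctan2(p[1]-C[1],p[0]-C[0]))
def plan(steps,gain=1.0,a0=None,zt=198):
    s,M=st();p=s["tool_pos"];a=ang(p) if a0 is None else a0
    print("angle",round(a,1),"rad",round(float(np.hypot(*(p[:2]-C))),1))
    out=[]
    for i,d in enumerate(steps):
        b=a-d;ch=55*(np.array([np.cos(np.radians(b)),np.sin(np.radians(b))])-np.array([np.cos(np.radians(a)),np.sin(np.radians(a))]))
        dz=(zt-p[2])/len(steps)
        t=M.T@np.array([*(ch*gain),dz]);out.append([round(float(t[0])),round(float(t[1])),round(float(t[2])),0]);a=b
    print(out,"end",round(a,1))
E
python3 -c "
from h import *
plan([8]+[15]*8+[8])"
```

```text
t 5.2 p [641.8 -22.5 197.9] F [-1.2  0.5  1.4] w 20.0 q [ 0.05  0.76 -0.16  1.53  0.14  0.89 -1.4 ]
angle -24.8 rad 54.8
[[-6, 5, 0, 0], [-12, 7, 0, 0], [-14, 4, 0, 0], [-14, 0, 0, 0], [-14, -4, 0, 0], [-13, -7, 0, 0], [-10, -10, 0, 0], [-7, -12, 0, 0], [-4, -14, 0, 0], [-1, -8, 0, 0]] end -160.8
```

>>> {"method": "send_rows", "body": {
  "targets": [
    [-6,5,0,0],
    [-12,7,0,0],
    [-14,4,0,0],
    [-14,0,0,0],
    [-14,-4,0,0],
    [-13,-7,0,0],
    [-10,-10,0,0],
    [-7,-12,0,0],
    [-4,-14,0,0],
    [-1,-8,0,0]
  ]
}}

```text
time_s: 6.2
tool_pos: [540.5, -20.0, 198.0]
orientation: [-3.094, -0.508, -0.007]
contact_force: [5.6, 0.4, -6.5]
width: 20.2
```

```bash
python3 -c "
from h import *
plan([8]+[15]*8+[8])"
```

```text
t 6.2 p [540.5 -20.  198. ] F [ 5.6  0.4 -6.5] w 20.2 q [ 0.05  0.62 -0.16  1.86  0.14  0.66 -1.43]
angle -158.2 rad 55.4
[[0, -8, 0, 0], [3, -14, 0, 0], [7, -13, 0, 0], [10, -11, 0, 0], [12, -8, 0, 0], [14, -4, 0, 0], [14, -1, 0, 0], [14, 3, 0, 0], [13, 7, 0, 0], [6, 5, 0, 0]] end -294.2
```

Tracking is nearly perfect (133° so far). Continue.

>>> {"method": "send_rows", "body": {
  "targets": [
    [0,-8,0,0],
    [3,-14,0,0],
    [7,-13,0,0],
    [10,-11,0,0],
    [12,-8,0,0],
    [14,-4,0,0],
    [14,-1,0,0],
    [14,3,0,0],
    [13,7,0,0],
    [6,5,0,0]
  ]
}}

```text
time_s: 7.2
tool_pos: [610.8, 53.1, 198.0]
orientation: [3.098, 0.509, -0.022]
contact_force: [-3.3, -1.5, 3.6]
width: 20.1
```

```bash
python3 -c "
from h import *
plan([12]+[15]*8+[10])"
```

```text
t 7.2 p [610.8  53.1 198. ] F [-3.3 -1.5  3.6] w 20.1 q [-0.08  0.72 -0.14  1.63  0.13  0.82 -1.52]
angle 70.3 rad 55.9
[[8, 8, 0, 0], [8, 12, 0, 0], [4, 14, 0, 0], [1, 14, 0, 0], [-3, 14, 0, 0], [-7, 13, 0, 0], [-10, 11, 0, 0], [-12, 8, 0, 0], [-14, 4, 0, 0], [-10, 1, 0, 0]] end -71.7
```

>>> {"method": "send_rows", "body": {
  "targets": [
    [8,8,0,0],
    [8,12,0,0],
    [4,14,0,0],
    [1,14,0,0],
    [-3,14,0,0],
    [-7,13,0,0],
    [-10,11,0,0],
    [-12,8,0,0],
    [-14,4,0,0],
    [-10,1,0,0]
  ]
}}

```text
time_s: 8.2
tool_pos: [610.6, -51.1, 197.8]
orientation: [-3.092, -0.516, 0.016]
contact_force: [0.5, 3.7, -1.7]
width: 20.4
```

```bash
python3 -c "
from h import *
plan([12]+[15]*8+[10])"
```

```text
t 8.2 p [610.6 -51.1 197.8] F [ 0.5  3.7 -1.7] w 20.4 q [ 0.1   0.72 -0.16  1.63  0.14  0.82 -1.36]
angle -70.2 rad 54.9
[[-11, -1, 0, 0], [-14, -5, 0, 0], [-12, -8, 0, 0], [-9, -11, 0, 0], [-6, -13, 0, 0], [-3, -14, 0, 0], [1, -14, 0, 0], [5, -14, 0, 0], [8, -12, 0, 0], [7, -7, 0, 0]] end -212.2
```

>>> {"method": "send_rows", "body": {
  "targets": [
    [-11,-1,0,0],
    [-14,-5,0,0],
    [-12,-8,0,0],
    [-9,-11,0,0],
    [-6,-13,0,0],
    [-3,-14,0,0],
    [1,-14,0,0],
    [5,-14,0,0],
    [8,-12,0,0],
    [7,-7,0,0]
  ]
}}

```text
time_s: 9.2
tool_pos: [542.8, 26.6, 198.1]
orientation: [-3.1, -0.508, 0.002]
contact_force: [0.9, -2.2, -0.1]
width: 20.3
```

```bash
python3 -c "
from h import *
plan([12]+[14]*8+[10])"
```

```text
t 9.2 p [542.8  26.6 198.1] F [ 0.9 -2.2 -0.1] w 20.3 q [-0.05  0.63 -0.14  1.85  0.13  0.68 -1.51]
angle 152.0 rad 55.7
[[9, -7, 0, 0], [12, -6, 0, 0], [13, -2, 0, 0], [13, 1, 0, 0], [13, 4, 0, 0], [11, 7, 0, 0], [9, 10, 0, 0], [7, 12, 0, 0], [4, 13, 0, 0], [1, 10, 0, 0]] end 18.0
```

>>> {"method": "send_rows", "body": {
  "targets": [
    [9,-7,0,0],
    [12,-6,0,0],
    [13,-2,0,0],
    [13,1,0,0],
    [13,4,0,0],
    [11,7,0,0],
    [9,10,0,0],
    [7,12,0,0],
    [4,13,0,0],
    [1,10,0,0]
  ]
}}

```text
time_s: 10.2
tool_pos: [642.0, 24.6, 197.9]
orientation: [-3.095, -0.519, 0.031]
contact_force: [-2.1, 1.0, 2.8]
width: 20.0
```

```bash
python3 -c "
from h import *
plan([5]*10)"
```

```text
t 10.2 p [642.   24.6 197.9] F [-2.1  1.   2.8] w 20.0 q [-0.03  0.76 -0.15  1.52  0.13  0.89 -1.46]
angle 25.7 rad 55.5
[[0, 5, 0, 0], [0, 5, 0, 0], [0, 5, 0, 0], [-1, 5, 0, 0], [-1, 5, 0, 0], [-2, 4, 0, 0], [-2, 4, 0, 0], [-2, 4, 0, 0], [-3, 4, 0, 0], [-3, 4, 0, 0]] end -24.3
```

About 670° done. Now slow steps (5° per row) to feel for the stop.

>>> {"method": "send_rows", "body": {
  "targets": [
    [0,5,0,0],
    [0,5,0,0],
    [0,5,0,0],
    [-1,5,0,0],
    [-1,5,0,0],
    [-2,4,0,0],
    [-2,4,0,0],
    [-2,4,0,0],
    [-3,4,0,0],
    [-3,4,0,0]
  ]
}}

```text
time_s: 11.2
tool_pos: [642.6, -21.8, 197.5]
orientation: [-3.088, -0.522, 0.032]
contact_force: [-2.1, 3.5, 1.4]
width: 20.5
```

```bash
python3 -c "
from h import *
plan([5]*10)"
```

```text
t 11.2 p [642.6 -21.8 197.5] F [-2.1  3.5  1.4] w 20.5 q [ 0.05  0.76 -0.16  1.52  0.13  0.89 -1.38]
angle -23.8 rad 55.3
[[-3, 3, 0, 0], [-4, 3, 0, 0], [-4, 3, 0, 0], [-4, 2, 0, 0], [-4, 2, 0, 0], [-5, 2, 0, 0], [-5, 1, 0, 0], [-5, 1, 0, 0], [-5, 0, 0, 0], [-5, 0, 0, 0]] end -73.8
```

Exactly on 719°. Continue slowly.

>>> {"method": "send_rows", "body": {
  "targets": [
    [-3,3,0,0],
    [-4,3,0,0],
    [-4,3,0,0],
    [-4,2,0,0],
    [-4,2,0,0],
    [-5,2,0,0],
    [-5,1,0,0],
    [-5,1,0,0],
    [-5,0,0,0],
    [-5,0,0,0]
  ]
}}

```text
time_s: 12.2
tool_pos: [605.8, -52.9, 197.6]
orientation: [-3.085, -0.524, 0.024]
contact_force: [0.9, 4.6, -1.8]
width: 20.2
```

```bash
python3 -c "
from h import *
plan([5]*10)"
```

```text
t 12.2 p [605.8 -52.9 197.6] F [ 0.9  4.6 -1.8] w 20.2 q [ 0.11  0.71 -0.17  1.64  0.13  0.82 -1.34]
angle -75.5 rad 55.1
[[-5, -1, 0, 0], [-5, -1, 0, 0], [-5, -1, 0, 0], [-4, -2, 0, 0], [-4, -2, 0, 0], [-4, -3, 0, 0], [-4, -3, 0, 0], [-4, -3, 0, 0], [-3, -4, 0, 0], [-3, -4, 0, 0]] end -125.5
```

>>> {"method": "send_rows", "body": {
  "targets": [
    [-5,-1,0,0],
    [-5,-1,0,0],
    [-5,-1,0,0],
    [-4,-2,0,0],
    [-4,-2,0,0],
    [-4,-3,0,0],
    [-4,-3,0,0],
    [-4,-3,0,0],
    [-3,-4,0,0],
    [-3,-4,0,0]
  ]
}}

```text
time_s: 13.2
tool_pos: [596.8, -52.9, 199.2]
orientation: [3.084, 0.523, 0.109]
contact_force: [11.5, -1.6, -9.9]
width: 20.0
```

```bash
python3 -c "
from h import *
plan([5]*10)"
```

```text
t 13.2 p [596.8 -52.9 199.2] F [11.5 -1.6 -9.9] w 20.0 q [ 0.1   0.66 -0.15  1.75  0.15  0.66 -1.37]
angle -84.8 rad 53.6
[[-5, -1, 0, 0], [-4, -2, 0, 0], [-4, -2, 0, 0], [-4, -3, 0, 0], [-4, -3, 0, 0], [-4, -3, 0, 0], [-3, -3, 0, 0], [-3, -4, 0, 0], [-3, -4, 0, 0], [-2, -4, 0, 0]] end -134.8
```

The wheel stalled: 9° moved of 50 commanded, and 11.5 N opposes the motion. I check the grasp-point angle, since the tool tilted a little.

```bash
python3 -c "
from h import *
s,M=st();print(M.round(3));g=s['tool_pos']-19*M[:,2];print(g,ang(g),np.hypot(*(g[:2]-C)))
im,d=read_camera('wrist');cv2.imwrite('pics/w3.png',im)
im,d=read_camera('top');cv2.imwrite('pics/t3.png',cv2.resize(im[150:280,220:390],None,fx=4.5,fy=4.5,interpolation=cv2.INTER_CUBIC))
"
```

```text
t 13.2 p [596.8 -52.9 199.2] F [11.5 -1.6 -9.9] w 20.0 q [ 0.1   0.66 -0.15  1.75  0.15  0.66 -1.37]
[[ 0.942  0.329  0.07 ]
 [ 0.33  -0.944 -0.   ]
 [ 0.066  0.023 -0.998]]
[595.47772564 -52.90030382 218.18849404] -86.27384127804999 53.51342843981089
```

View pics/w3.png

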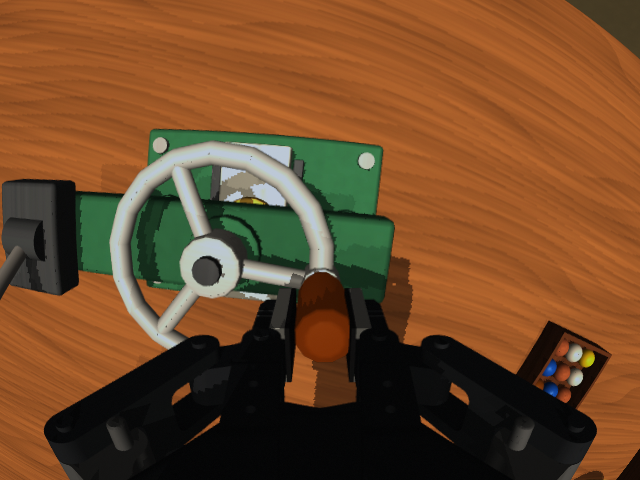

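The wrist view shows the handle still between the pads. The spoke runs from the hub (206,270) to the handle base, about (321,270).

```bash
python3 -c "
from h import *
h=onz('wrist',(206,270),186);
for uv,z in(((320,272),177),((322,338),231)):
  b=onz('wrist',uv,z);print(h.round(1),b.round(1),np.degrees(np.arctan2(*(b-h)[1::-1])),ang(b))
for uv in((180,172),(164,328)):
  b=onz('wrist',uv,168);print(b.round(1),ang(b))
plan([-4]+[-10]*8+[-6],a0=-85,zt=198)
"
```

```text
[591.5   0.7 186. ] [605.4 -50.3 177. ] -74.73952935709356 -75.18378088417771
[591.5   0.7 186. ] [598.2 -52.2 231. ] -82.81011235403118 -83.30122141553449
[628.5  31.  168. ] 39.89544417815485
[543.   19.7 168. ] 158.57162589535798
t 13.3 p [596.7 -52.9 199.2] F [ 12.   -0.4 -11.4] w 20.1 q [ 0.1   0.66 -0.15  1.75  0.15  0.66 -1.37]
angle -85 rad 53.6
[[4, 1, 0, 0], [10, 1, 1, 0], [10, -1, 1, 0], [9, -2, 1, 0], [9, -4, 1, 0], [8, -5, 1, 0], [7, -7, 0, 0], [6, -8, 0, 0], [4, -9, 0, 0], [2, -6, 0, 0]] end 5
```

View pics/t3.png

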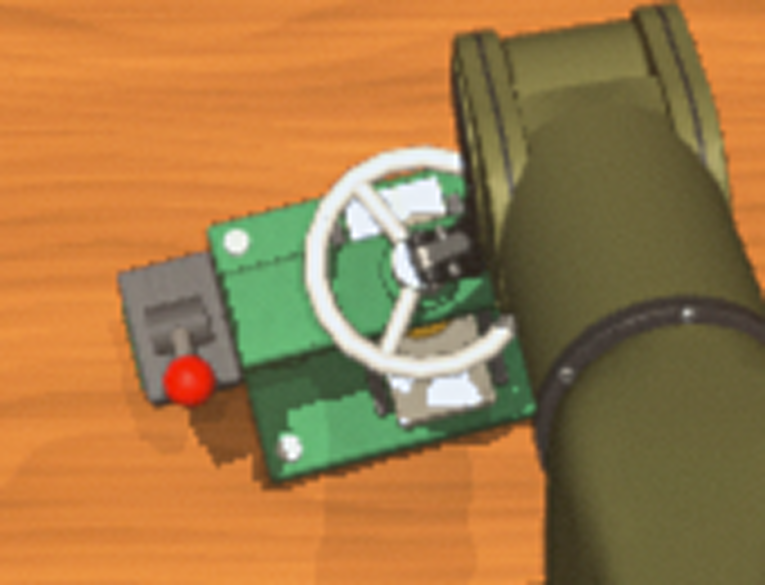

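The other two spokes lie at 39.9° and 158.6°, so the wheel is really at about -81° (the pads slid about 4 mm on the handle). The back-off target is therefore about +9°.

```bash
python3 -c "
from h import *
plan([-4]+[-10]*8+[-6],a0=-81,zt=198)
c=calibration('wrist')
im=cv2.imread('pics/w1.png')
"
```

```text
t 13.3 p [596.7 -52.9 199.2] F [ 12.   -0.4 -11.4] w 20.1 q [ 0.1   0.66 -0.15  1.75  0.15  0.66 -1.37]
angle -81 rad 53.6
[[4, 1, 0, 0], [10, 0, 1, 0], [9, -1, 1, 0], [9, -3, 1, 0], [8, -5, 1, 0], [7, -6, 0, 0], [6, -7, 0, 0], [5, -8, 0, 0], [3, -9, 0, 0], [1, -6, 0, 0]] end 9
```

>>> {"method": "send_rows", "body": {
  "targets": [
    [4,1,0,0],
    [10,0,1,0],
    [9,-1,1,0],
    [9,-3,1,0],
    [8,-5,1,0],
    [7,-6,0,0],
    [6,-7,0,0],
    [5,-8,0,0],
    [3,-9,0,0],
    [1,-6,0,0]
  ]
}}

```text
time_s: 14.3
tool_pos: [643.7, -11.3, 200.7]
orientation: [3.062, 0.489, 0.101]
contact_force: [4.7, -4.1, -3.5]
width: 20.3
```

```bash
python3 -c "
from h import *
s,M=st();print(M.round(3));g=s['tool_pos']-19*M[:,2];print(g,ang(g),np.hypot(*(g[:2]-C)))
im,d=read_camera('wrist');cv2.imwrite('pics/w4.png',im)
"
```

```text
t 14.3 p [643.7 -11.3 200.7] F [ 4.7 -4.1 -3.5] w 20.3 q [-0.01  0.72 -0.11  1.62  0.16  0.75 -1.46]
[[ 0.948  0.31   0.071]
 [ 0.312 -0.95  -0.029]
 [ 0.058  0.049 -0.997]]
[642.40606306 -10.7955086  219.64023741] -12.630762105933304 51.65616814876761
```

View pics/w4.png

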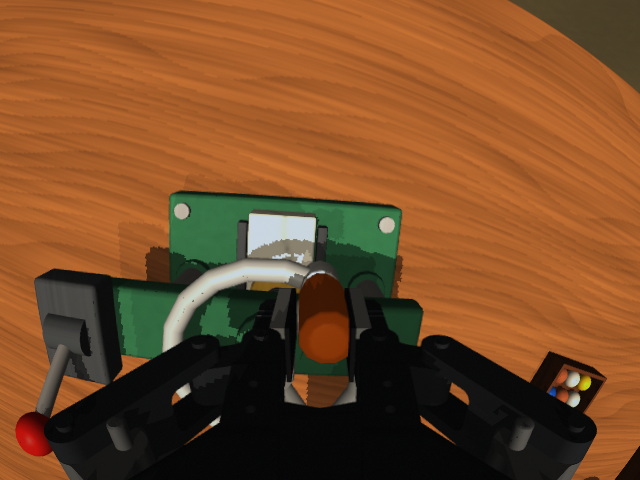

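```bash
python3 -c "
from h import *
for uv,z in(((320,270),177),((325,341),231)):
  b=onz('wrist',uv,z);print(b.round(1),ang(b))
im,d=read_camera('top');cv2.imwrite('pics/t4.png',cv2.resize(im[150:280,220:390],None,fx=4.5,fy=4.5,interpolation=cv2.INTER_CUBIC))
plan([-2]*10,a0=-10,zt=198)
"
```

```text
[653.3  -8.1 177. ] -7.980591157215458
[643.9 -10.2 231. ] -11.68686232590083
t 14.4 p [643.9 -10.1 200.8] F [ 6.4 -0.8 -3.7] w 20.2 q [-0.01  0.72 -0.11  1.62  0.16  0.75 -1.46]
angle -10 rad 53.0
[[1, -2, 0, 0], [1, -2, 0, 0], [1, -2, 0, 0], [1, -2, 0, 0], [1, -2, 0, 0], [1, -2, 0, 0], [0, -2, 0, 0], [0, -2, 0, 0], [0, -2, 0, 0], [0, -2, 0, 0]] end 10
```

View pics/t4.png

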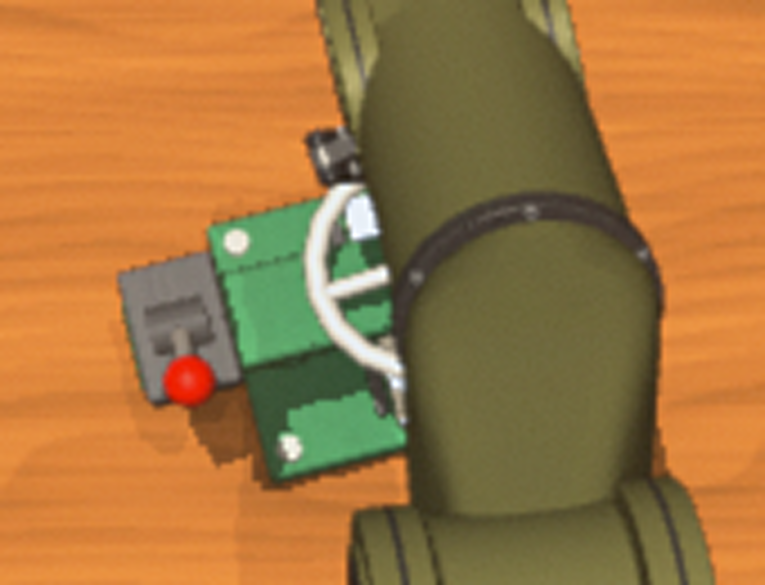

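```bash
python3 -c "
from h import *
f=lambda u,v:onz('top',(220+u/4.5,150+v/4.5),170)
for n,p in(('t3',(360,187)),('t3',(389,355)),('t4',(330,291))):
  b=f(*p);print(n,b.round(1),ang(b))
f=lambda u,v:onz('top',(230+u/5,160+v/5),170)
for p in((312,254),(488,333)):
  b=f(*p);print('t0',b.round(1),ang(b))
"
```

```text
t3 [630.   32.2 170. ] 39.78912831330575
t3 [543.   19.2 170. ] 159.12760180660987
t4 [576.5  48.5 170. ] 107.90034637749658
t0 [585.5  50.5 170. ] 97.40030829191883
t0 [547.3 -29.3 170. ] -146.34553168987293
```

Top-view spokes put the stop at -80.5° and the wheel now at about -11.5°, so only 69° has been backed off. It needs about 21° more.

>>> {"method": "send_rows", "body": {
  "targets": [
    [1,-3,0,0],
    [1,-3,0,0],
    [1,-3,1,0],
    [1,-3,0,0],
    [0,-3,1,0],
    [0,-3,0,0],
    [0,-3,0,0],
    [0,0,0,0],
    [0,0,0,0],
    [0,0,0,0]
  ]
}}

```text
time_s: 15.4
tool_pos: [645.0, 13.3, 199.8]
orientation: [3.061, 0.49, 0.115]
contact_force: [2.5, -1.5, 2.0]
width: 20.2
```

```bash
python3 -c "
from h import *
s,M=st();print(M.round(3));g=s['tool_pos']-19*M[:,2];print(g,ang(g),np.hypot(*(g[:2]-C)))
im,d=read_camera('wrist');cv2.imwrite('pics/w5.png',im)
im,d=read_camera('top');cv2.imwrite('pics/t5.png',cv2.resize(im[150:280,220:390],None,fx=4.5,fy=4.5,interpolation=cv2.INTER_CUBIC))
"
```

```text
t 15.4 p [645.   13.3 199.8] F [ 2.5 -1.5  2. ] w 20.2 q [-0.05  0.72 -0.11  1.62  0.16  0.74 -1.5 ]
[[ 0.947  0.31   0.08 ]
 [ 0.313 -0.949 -0.027]
 [ 0.067  0.051 -0.996]]
[643.46198024  13.79431689 218.70266379] 14.48470432900128 53.151427745421785
```

View pics/t5.png

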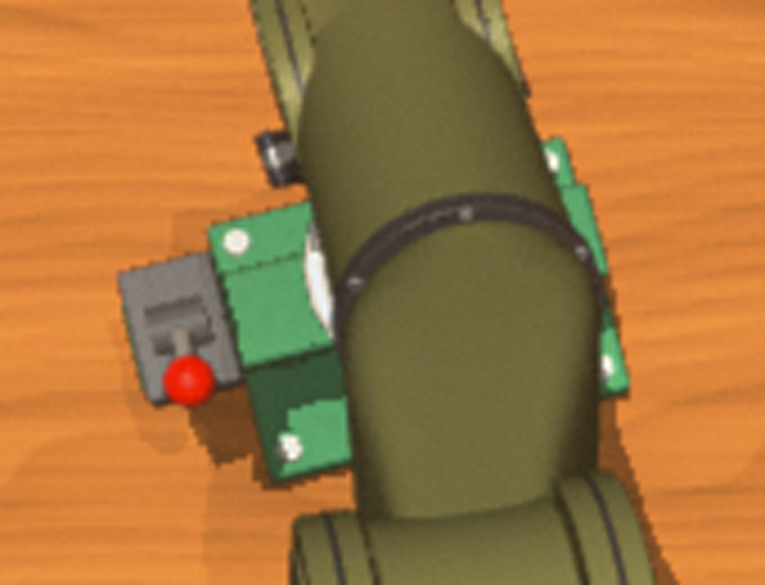

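View pics/w5.png

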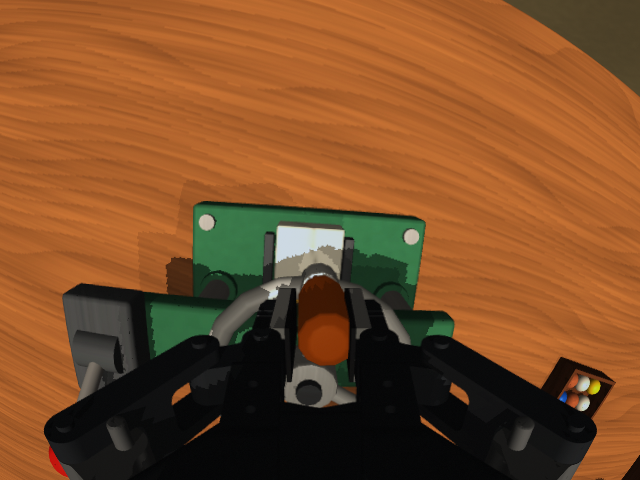

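```bash
python3 -c "
from h import *
h=onz('wrist',(309,391),186);print(h)
for uv,z in(((319,268),177),((325,343),231)):
  b=onz('wrist',uv,z);print(b.round(1),ang(b),ang(b-h+np.array([*C,0])))
im,d=read_camera('scene');cv2.imwrite('pics/s5.png',cv2.resize(im[200:340,280:420],None,fx=4,fy=4,interpolation=cv2.INTER_CUBIC))
"
```

```text
[593.07105648   1.69657319 186.        ]
[655.5  16.1 177. ] 13.834463595753942 13.02513914521795
[644.3  13.1 231. ] 13.505896616352853 12.509316266602763
```

View pics/s5.png

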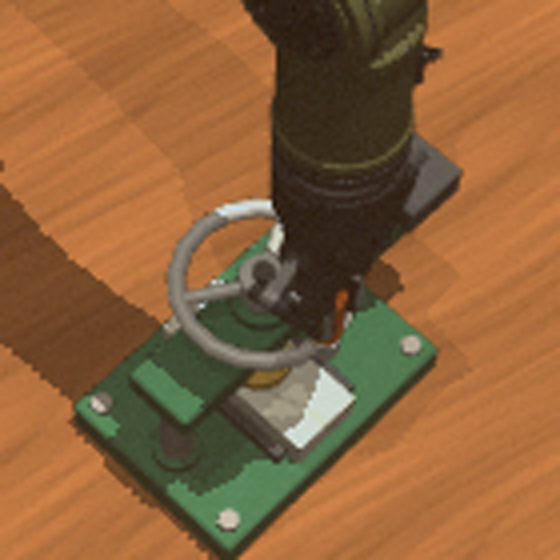

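```bash
python3 -c "
from h import *
h=onz('scene',(280+263/4,200+273/4),186);b=onz('scene',(280+182/4,200+296/4),170)
print(h,b,ang(b),np.degrees(np.arctan2(*(b-h)[1::-1])),np.degrees(np.arctan2(*(b-h)[1::-1]))+120)
"
```

```text
[595.73608698  -2.5238584  186.        ] [575.7799542  -49.54853913 170.        ] -107.95679900468 -112.99518890996713 7.004811090032874
```

Estimates run from 7° to 14° around the 9.5° target. I release, rise clear and re-measure with the wheel in view.

>>> {"method": "send_rows", "body": {
  "targets": [
    [0,0,0,0],
    [0,0,0,0],
    [0,0,0,0],
    [0,0,0,0],
    [0,0,0,0],
    [0,0,0,0],
    [0,0,0,0],
    [1,0,-15,0],
    [1,0,-25,0],
    [1,0,-25,0]
  ],
  "grip": -1
}}

```text
time_s: 16.55
tool_pos: [637.1, 16.2, 260.3]
orientation: [3.063, 0.493, 0.09]
contact_force: [1.0, -0.5, -0.1]
width: 85.5
```

```bash
python3 -c "
from h import *
s,M=st();print(M.round(3))
im,d=read_camera('wrist');cv2.imwrite('pics/w6.png',im)
"
```

```text
t 16.55 p [637.1  16.2 260.3] F [ 1.  -0.5 -0.1] w 85.5 q [-0.05  0.64 -0.12  1.56  0.14  0.89 -1.48]
[[ 0.948  0.312  0.063]
 [ 0.315 -0.949 -0.028]
 [ 0.051  0.047 -0.998]]
```

View pics/w6.png

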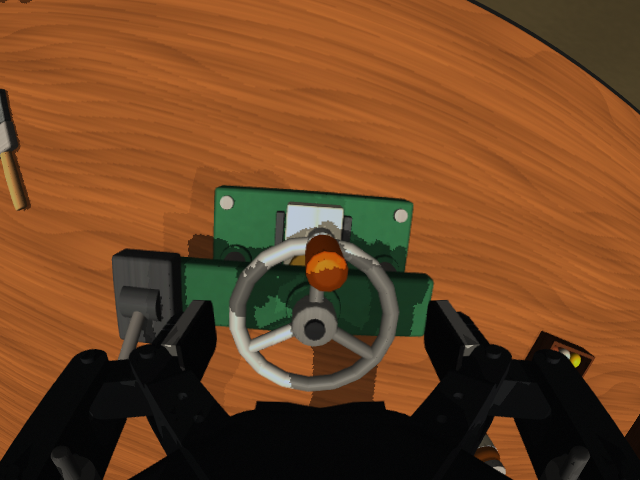

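Handle top (327,272), hub (315,328), spoke ends at about (250,347) and (371,357).

```bash
python3 -c "
from h import *
h=onz('wrist',(315,328),186);print(h)
for uv,z,o in(((327,273),231,0),((250,347),170,-120),((372,357),170,120)):
  b=onz('wrist',uv,z);print(b.round(1),ang(b)+o,np.degrees(np.arctan2(*(b-h)[1::-1]))+o)
"
```

```text
[593.89028701   1.28996119 186.        ]
[645.6  13.3 231. ] 13.45967276411515 13.105581954709647
[557.   39.1 170. ] 12.227181173463151 14.322967778948225
[575.2 -50.6 170. ] 11.739957795568074 10.13114055352193
```

The wheel reads about 12.4°, a back-off of about 93°, which is good. Next is the lock: close the fingers, go to the -x side of the ball, and push along jig +x.

```bash
python3 -c "
from h import *
s,M=st();p=s['tool_pos'];print('up/over',M.T@(np.array([477,105,268])-p))
"
```

```text
t 16.6 p [639.6  16.7 265.1] F [ 1.1 -0.9  2.3] w 85.4 q [-0.05  0.64 -0.12  1.56  0.14  0.89 -1.48]
up/over [-126.1027698  -134.35903653  -16.90430861]
```

>>> {"method": "send_rows", "body": {
  "targets": [
    [-5,-5,-5,0],
    [-15,-16,-2,0],
    [-20,-22,-2,0],
    [-20,-22,-2,0],
    [-20,-22,-2,0],
    [-20,-22,-2,0],
    [-14,-15,-2,0],
    [-7,-8,0,0],
    [0,0,0,0],
    [0,0,0,0]
  ],
  "grip": 1
}}

```text
time_s: 17.6
tool_pos: [472.9, 107.1, 267.5]
orientation: [3.061, 0.493, 0.101]
contact_force: [0.0, -0.0, -0.4]
width: -0.2
```

```bash
python3 -c "
from h import *
s,M=st();p=s['tool_pos'];print(M.round(3),M.T@(np.array([477,105,212])-p),s['joint_velocities'].round(3))
im,d=read_camera('wrist');cv2.imwrite('pics/w7.png',im)
"
```

```text
t 17.6 p [472.9 107.1 267.5] F [ 0.  -0.  -0.4] w -0.2 q [-0.28  0.43 -0.11  1.99  0.15  0.68 -1.75]
[[ 0.947  0.312  0.07 ]
 [ 0.315 -0.949 -0.028]
 [ 0.058  0.049 -0.997]] [-6.36083077e-03  5.19473311e-01  5.56750453e+01] [-0.003 -0.001 -0.003  0.005  0.002 -0.003 -0.001]
```

View pics/w7.png

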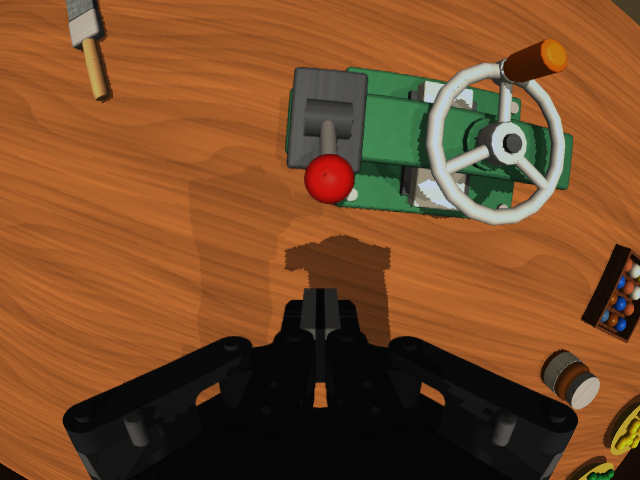

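The wrist view shows the closed fingers at (320,300), with the red ball (329,178) straight ahead. Descend.

>>> {"method": "send_rows", "body": {
  "targets": [
    [0,0,10,0],
    [0,0,15,0],
    [0,0,15,0],
    [0,0,10,0],
    [0,0,4,0],
    [0,0,1,0],
    [0,0,0,0],
    [0,0,0,0],
    [0,0,0,0],
    [0,0,0,0]
  ]
}}

```text
time_s: 18.65
tool_pos: [483.5, 101.4, 208.2]
orientation: [3.062, 0.477, 0.108]
contact_force: [0.0, 0.6, -0.9]
width: 0.1
```

```bash
python3 -c "
from h import *
s,M=st();p=s['tool_pos']
print(onz('wrist',(329,178),221))
print(M.T@(np.array([578,128.5,212])-p),M.T@(np.array([497,110.5,212])-p))
"
```

```text
t 18.65 p [483.5 101.4 208.2] F [ 0.   0.6 -0.9] w 0.1 q [-0.28  0.53 -0.08  2.05  0.19  0.51 -1.78]
[536.61098666 115.70720526 221.        ]
[98.33043294  2.95821971  2.49105953] [15.8643182  -4.38093292 -3.02951634]
```

>>> {"method": "send_rows", "body": {
  "targets": [
    [8,-2,-1,0],
    [8,-2,-1,0],
    [9,1,0,0],
    [9,1,1,0],
    [9,1,0,0],
    [9,1,1,0],
    [9,1,0,0],
    [9,1,1,0],
    [8,1,0,0],
    [5,0,0,0]
  ]
}}

```text
time_s: 19.65
tool_pos: [569.2, 125.4, 212.6]
orientation: [3.062, 0.477, 0.104]
contact_force: [-1.4, -0.8, -0.9]
width: 0.2
```

```bash
python3 -c "
from h import *
s,M=st();p=s['tool_pos']
print(M.T@(np.array([578,128.5,212])-p))
im,d=read_camera('wrist');cv2.imwrite('pics/w8.png',im)
"
```

```text
t 19.65 p [569.2 125.4 212.6] F [-1.4 -0.8 -0.9] w 0.2 q [-0.27  0.63 -0.09  1.78  0.17  0.68 -1.74]
[ 9.25800676 -0.34722637  1.10351787]
```

View pics/w8.png

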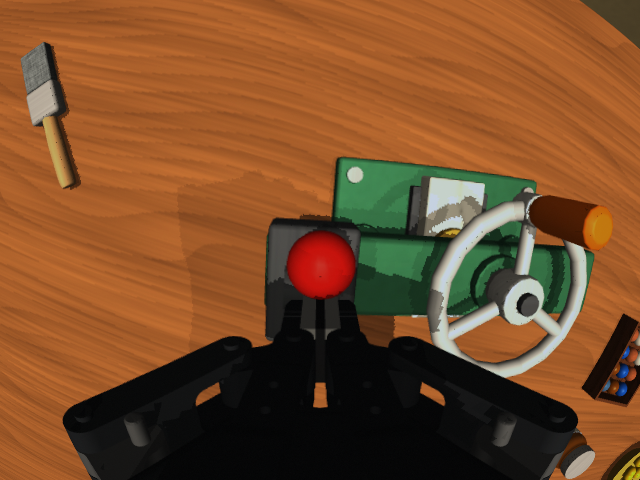

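The ball (321,264) is directly ahead of the fingers and moving over. I continue in small steps to the end stop.

>>> {"method": "send_rows", "body": {
  "targets": [
    [3,0,0,0],
    [3,0,0,0],
    [3,0,0,0],
    [3,0,0,0],
    [3,0,0,0],
    [3,0,0,0],
    [3,0,0,0],
    [3,0,0,0],
    [3,0,0,0],
    [3,0,0,0]
  ]
}}

```text
time_s: 20.7
tool_pos: [576.9, 127.6, 212.1]
orientation: [3.054, 0.474, 0.028]
contact_force: [-8.5, -1.0, 5.9]
width: -0.0
```

```bash
python3 -c "
from h import *
s,M=st();p=s['tool_pos'];print(M.round(3))
print(M.T@(np.array([578,128.5,212])-p))
im,d=read_camera('wrist');cv2.imwrite('pics/w9.png',im)
"
```

```text
t 20.7 p [576.9 127.6 212.1] F [-8.5 -1.   5.9] w -0.0 q [-0.27  0.66 -0.1   1.71  0.16  0.77 -1.72]
[[ 0.953  0.302  0.026]
 [ 0.303 -0.952 -0.048]
 [ 0.01   0.054 -0.999]]
[ 1.31841284 -0.50293933  0.10367537]
```

View pics/w9.png

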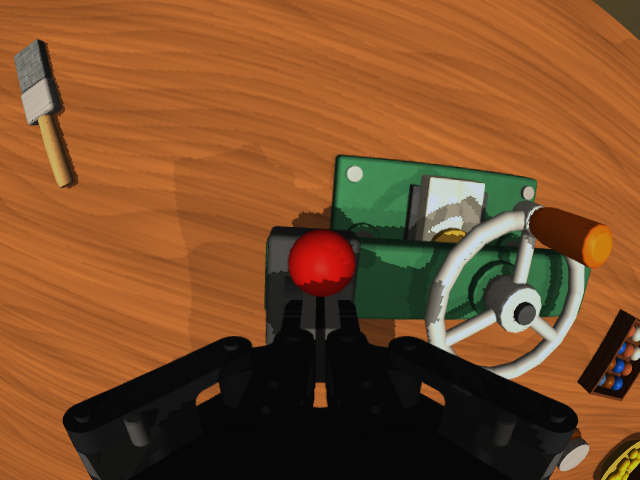

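The fingers stalled at 8.5 N, exactly at the predicted end position. I back off, rise and check.

>>> {"method": "send_rows", "body": {
  "targets": [
    [-8,0,0,0],
    [-15,0,0,0],
    [-20,0,0,0],
    [-15,0,0,0],
    [0,0,-15,0],
    [0,0,-25,0],
    [-30,0,-30,0],
    [-40,0,-20,0],
    [-20,0,0,0],
    [0,0,0,0]
  ]
}}

```text
time_s: 21.75
tool_pos: [433.6, 88.2, 305.8]
orientation: [3.057, 0.477, 0.062]
contact_force: [-0.5, 0.8, 0.0]
width: -0.2
```

```bash
python3 -c "
from h import *
s,M=st()
w,_=read_camera('wrist');cv2.imwrite('pics/w10.png',w)
a,_=read_camera('top');b,_=read_camera('scene');cv2.imwrite('pics/all10.png',np.hstack([cv2.resize(x,(400,300)) for x in(a,b)]))
cv2.imwrite('pics/t10.png',cv2.resize(a[150:280,220:390],None,fx=4.5,fy=4.5,interpolation=cv2.INTER_CUBIC))
cv2.imwrite('pics/s10.png',b)
for n,im in(('top',a),('scene',b)):
  x0,y0,x1,y1=(230,160,380,270) if n=='top' else (320,190,420,350)
  bl,_=blobs(im[y0:y1,x0:x1],(0,190,110),(4,255,255),20)
  for p,q in bl: print(n,p,q[4],onz(n,(p[0]+x0+.5,p[1]+y0+.5),221).round(1))
"
```

```text
t 21.75 p [433.6  88.2 305.8] F [-0.5  0.8  0. ] w -0.2 q [-0.26  0.33 -0.12  2.02  0.13  0.77 -1.73]
top (np.float64(23.2), np.float64(41.2)) 75 [598.7 134.7 221. ]
scene (np.float64(73.0), np.float64(47.3)) 59 [601.5 134.1 221. ]
```

View pics/t10.png

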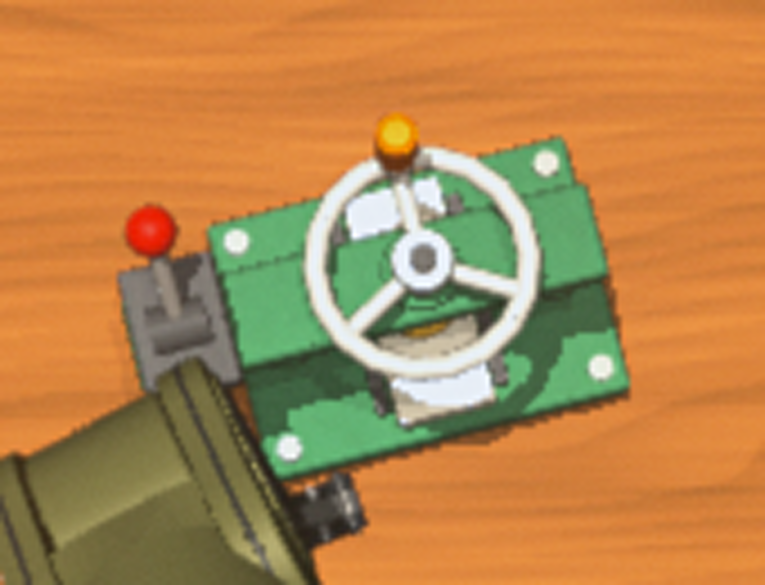

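View pics/w10.png

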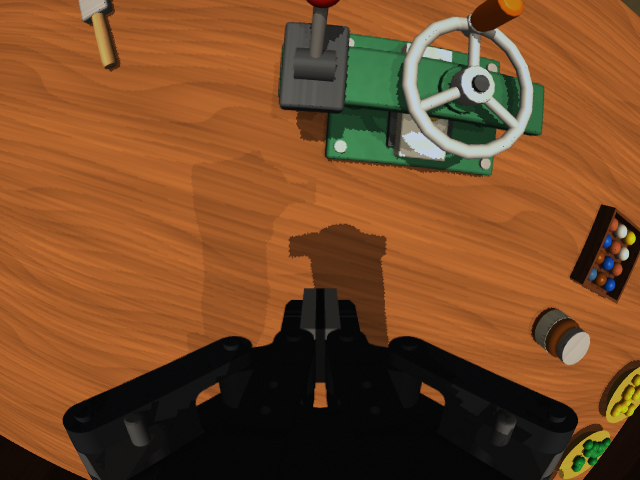

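View pics/all10.png

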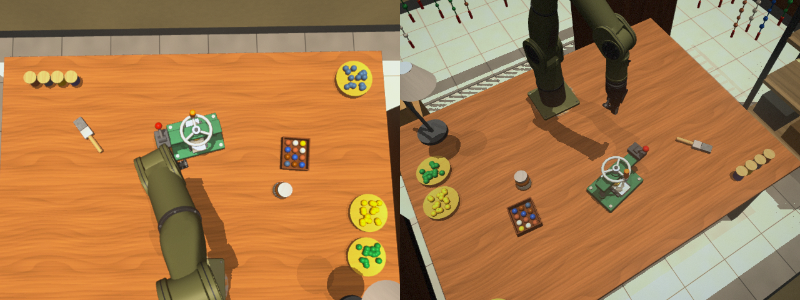

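The ball is at (600,134), where full-over should be (601,134). The bystanders look unmoved. One last check of the wheel angle before handing in: spoke ends at about (354,331) and (519,289), handle top at (397,133).

```bash
python3 -c "
from h import *
f=lambda u,v,z:onz('top',(220+u/4.5,150+v/4.5),z)
for p,z,o in(((354,331),170,-120),((517,289),170,120),((397,133),231,0)):
  b=f(*p,z);print(b.round(1),ang(b)+o)
"
```

```text
[555.7  36.7 170. ] 15.099102473617506
[575.6 -46.7 170. ] 10.810654780513687
[643.9  13.4 231. ] 13.93355087512124
```

```bash
python3 -c "
from h import *
st();print(finish_job())"
```

```text
t 21.9 p [436.7  89.5 305.2] F [-0.7 -0.7  0.4] w 0.3 q [-0.26  0.33 -0.12  2.01  0.13  0.77 -1.73]
the job is handed in; nothing more can be done
None
```

I ran the job in the order you asked and handed it in at 21.9 s. The hand-in gave no verdict.

- **Cranking to the stop:** I gripped the crank handle and turned the wheel clockwise about 2.15 turns. It then stalled at a wheel angle of about -80.5°, with 11 to 12 N opposing the motion.
- **Backing off:** I turned it back about 93° in two steps. The first fell short at about 69°, because the handle had slid about 4 mm in the grip.
- **Locking:** I let go and pushed the lock lever over with the closed fingers until it stalled at 8.5 N.

**Last checks:**
- **Lever:** the red ball is at (600, 134), against (601, 134) expected for fully over.
- **Wheel:** it reads between 11° and 15°, depending on which spoke or the handle is measured. That puts the back-off at 91 to 96°, probably a few degrees over the quarter turn.
- **Bystanders:** the tray, jar and brush look unmoved by eye; I did not measure them.
- **Robot:** it is clear of everything, with no contact force beyond sensor noise.
- **Gap under the foot:** I did not check it directly. It follows from the stop and the wheel angle.

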